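Hold a sample tube pressed on a touch vortex mixer

ROBOT

A 6-joint arm with a two-finger parallel gripper is mounted at the origin on a cart in front of the work surface, level with it; the furniture and walls round the work are solid. World frame = base frame: x ahead of the robot, y to its left, z up, the work surface at z = 0. Lengths are in m, angles in rad, forces in N, time in s.
With the tool pointing down it reaches from about 0.425 to 0.95 m from the base axis. Payload 3.5 kg.
Tool frame: the origin (TCP) lies at the very end of the fingers, on their centre line; the grasp point (between the pads) lies 19 mm behind it; z points along the fingers, y is the line along which they close (so a half turn about z gives the same grasp; the last joint's range is limited). The gripper opens to 85 mm and grips with 20 to 120 N. Pads are 22 mm wide; open, the fingers measure 114 mm over their backs; the gripper's body (76 mm by 85 mm) begins 54 mm behind the grasp point. The pads swing forward as they close: fully open they stand 13 mm farther back than shut.
Start: joints at [1.089, 0.286, 1.577, -0, 1.279, -0.15], TCP at [0.22, 0.638, 0.231] pointing down, gripper open.
Joint ranges: [-2.77, 2.77], [-0.9, 2.22], [0.21, 2.48], [-1.53, 4.67], [0.24, 2.81], [-2.84, 2.84]. Speed limits (rad/s): [2.79, 2.79, 3.14, 3.14, 3.14, 3.14].

INTERFACE

Orientations are given as a unit quaternion [x, y, z, w].
In Python, from plant import get_state, read_camera, sign_off, recognise gives the robot as it stands.
- The arm moves only by the tool arm_command, never from a script. Its argument "steps" is a list of rows, each an object with "translation": the shift along the tool's x, y, z scaled (see below), a list of three; "twist": the turn, a rotation vector about the tool's x, y, z scaled (see below), a list of three; "fingers": the opening, from -1 (shut) to 1 (fully open). In form: [{"translation": [x, y, z], "twist": [rx, ry, rz], "fingers": fingers}, ...]. A call has 1 to 5 rows; each row is the pose to reach, as a shift and turn from the pose commanded when the call began, along the tool's axes at that moment; what a row does not reach only later rows make up. The controller multiplies each number of a shift by 75 cm and each number of a turn by 60 degrees. A row lasts 1/8 s, in which the tool goes at most 62.5 mm and 10.7 degrees, less where a joint would pass 70% of its speed; a pose out of reach is approached as far as the arm can. A call with a number of a shift or a turn outside -1 to 1 is refused whole. A call with a gripper value outside its range is refused whole. The fingers move at their own pace and stop on an object; "grip_force" is the grip in N (left out, the last holds). Time passes only in rows, so rows that repeat a pose let the fingers close. It gives the time, the measured TCP pose, the force, the opening and the grip force at its end, in the units of the state.
- get_state(): the state, without advancing time (a new reading comes with each control period).
- read_camera(name): name is "side" or "top"; returns a dict with "pixels" (400x640x3 uint8, red, green, blue), "K" (3x3 intrinsics, pixels), "R" (3x3) and "t" (3): a world point X has camera coordinates R X + t. Camera axes: x right, y down, z forward; pixel columns grow to the right and rows downward; lengths in m; the calibration is good to about 2 mm. A picture is of the moment at which its call begins. There is no depth.
- sign_off(): hands the job in; it is judged then, once.
Trained networks look in a picture, given as the dict that the camera call returned (one of the last four; its "shot" number tells which), for a name from the list of things; names that differ only in an ending like _2 or _b are one class to them, and where a whole thing is asked for, a point or a joint stands for the part that bears it (a point fixed in the world has none). Each returns a list of dicts, best first, with "conf" (0 to 1); they miss things now and then, are a little off and sometimes report something else, mostly with a low value. They report only what shows in the picture. A call takes as long as a camera call.
- recognise(picture, query): "point" ([row, column] in pixels, amid what is visible of it).
The state is a dict: "time": time; "qpos": joint angles; "dq": joint speeds; "joint_efforts": joint torques, N m; "eef_pos": TCP position; "tcp_rot": TCP orientation; "contact_force": force on the tool from outside, world axes, zero at the start; "wrist_torque": the same for the moment, N m; "opening": opening from 0.0 (shut) to 1.0 (fully open); "finger_force": force on a finger pad.
Only numpy, scipy, OpenCV 4.12 (cv2) and the standard library are available. Lean on these libraries where they do the work, as an engineer would, in place of code of your own. Each camera call takes 0.05 s, during which the arm holds its last target. There are 200 camera calls.

TASK

Mix the purple-capped sample on the vortex mixer: first press the white-marked end of its rocker switch down so that the mixer is on, then take the purple-capped tube out of the blue metal block, stand it upright with its foot in the black rubber cup and press the spring-loaded cup about halfway down (about 5 of its 10 mm), never to the bottom. Finish while still gripping the tube and holding the cup down by it: do not let go. Leave the other two tubes, the bench timer and the red-capped bottle as they are.

Things in the scene. Friction and masses are not known exactly. Their poses are not given: they have to be found in the camera images.
- vortex_mixer: compact light-grey vortex mixer with a teal top trim, 140 x 112 mm, fixed to the worktop; origin under its centre on the worktop, z up; its front (-x) is a low deck 36 mm high with the rocker switch (-y half) and a small fixed speed dial 11 mm tall (+y half), behind it a motor tower 56 mm high with the black rubber cup on top, the cup's axis 20 mm behind (+x of) the centre
- cup_seat (a point): centre of the inner floor of the black rubber cup, moves with the cup; 69 mm above the worktop when the cup is up. The cup is round and conical, open at the top: bore about 20 mm wide at its floor, 36 mm at the rim, rim 18 mm above this point, 45 mm outside
- mixer_cup (a joint): how far the rubber cup is pressed down on its spring, m: 0 = fully up, 0.010 = bottomed; about 2 N to start it, then 0.8 N per mm (about 5.5 N at 5 mm, 9.5 N at the bottom); it springs back when released
- mixer_switch (a joint): rocker switch of the mixer, rad: 0 = off (the marked end stands up), 0.36 = on (the marked end pressed fully down); stiff to about 2 N at the marked end and stays where it is left
- switch_on_end (a point): point on top of the black rocker (44 mm long along the mixer's y, 21 mm wide) at its marked end, on the white bar, 15.5 mm from the rocker's hinge towards the mixer's -y side; press here straight down; about 46 mm above the worktop when off and 5.5 mm lower when on; the frame round the rocker is 37.5 mm high
- tube_block: blue anodised metal tube block, 46 x 170 x 40 mm (x, y, z), fixed to the worktop; origin under its centre, z up; four round bores 16.5 mm wide and 32 mm deep in a row along its y axis at y = -63, -21, +21 and +63 mm; three hold tubes, one is empty
- purple_tube: capped sample tube with a purple cap, 90 mm tall, barrel 14 mm across, cap 17 mm across and from 72 mm up; origin at the centre of its foot, z along the tube towards the cap; about 20 g; it stands in one of the bores with its foot 8 mm above the worktop, so 58 mm of it stick out; its neighbours stand at least 42 mm away along the block
- blue_tube: another tube of the same size with a blue cap, in another bore; leave it there
- red_tube: another tube of the same size with a red cap, in another bore; leave it there
- bench_timer: white bench timer lying on its back, 60 x 64 x 17 mm, loose; origin under its centre; leave it alone
- stain_bottle_2: amber reagent bottle with a red cap, 47 mm across, 105 mm tall, loose; origin under its centre; leave it alone

How it is judged:
By the outcome, as a careful person would: the job done as asked, in the order asked, and still so for the second after the job is handed in, while the arm keeps its last pose, push and grip.
It also fails if it takes over 45 s, if anything falls off the work surface, if the arm or the gripper's body presses on something with over 40 N, if the wrist force passes 120 N, or if a joint passes its speed limit or range.

## Working session

There is one attempt and no reset: what is moved stays moved. The work goes in short steps, Python scripts to look and compute and a tool call to move; the robot and the scene stay as the last step left them, time stands still between calls to the robot, and variables do not carry over. Pictures are saved under pics/ and viewed, at most 13 in all, crops included, and the job is handed in when it is done.

Besides the shell and the picture viewer there is one more tool, called in YAML: its name, and indented under it one key for each argument. arm_command: Moves the arm, as the interface text tells. Shifts and turns lie within -1 to 1; 1 stands for 75 cm of shift or 60 degrees of turn. Its arguments: {"type":"object","properties":{"steps":{"type":"array"},"grip_force":{"type":"number"}},"required":["steps"]}

```bash
mkdir -p pics; python3 - <<'E'
from plant import *
import cv2,json
s=get_state();print({k:s[k] for k in('time','eef_pos','tcp_rot','opening','contact_force')})
for n in('top','side'):
    p=read_camera(n);cv2.imwrite(f'pics/{n}0.png',p['pixels'][:,:,::-1])
    print(n,p['K'].tolist(),p['R'].round(4).tolist(),p['t'].round(4).tolist())
    for q in('vortex_mixer','cup_seat','switch_on_end','tube_block','purple_tube','blue_tube','red_tube','bench_timer','stain_bottle_2'):
        print(q,[(r['point'],round(r['conf'],2)) for r in recognise(p,q)[:2]])
E
```

```text
{'time': 0.0, 'eef_pos': array([0.21950433, 0.63759562, 0.22991158]), 'tcp_rot': array([ 1.65119917e-01,  9.86272754e-01, -1.14804623e-03, -3.87742016e-04]), 'opening': 0.9990165622848997, 'contact_force': array([-0.9269051 , -0.22263369,  0.14971013])}
top [[510.61512596786696, 0.0, 314.43208551937556], [0.0, 510.61512596786696, 197.192579426467], [0.0, 0.0, 1.0]] [[-0.0222, -0.9997, -0.0087], [-0.9971, 0.0228, -0.0724], [0.0726, 0.007, -0.9973]] [0.0011, 0.5112, 1.503]
vortex_mixer [([190.7, 359.2], 0.88)]
cup_seat [([178.9, 359.1], 0.6)]
switch_on_end []
tube_block [([224.3, 264.4], 0.63)]
purple_tube [([224.6, 268.2], 0.49)]
blue_tube []
red_tube []
bench_timer [([197.6, 425.3], 0.83)]
stain_bottle_2 [([166.4, 272.4], 0.76)]
side [[408.6276263245448, 0.0, 328.4900258360552], [0.0, 408.6276263245448, 207.94126475365184], [0.0, 0.0, 1.0]] [[-0.9999, 0.0149, 0.0086], [-0.0, 0.497, -0.8678], [-0.0172, -0.8676, -0.4969]] [0.4935, 0.0589, 0.9894]
vortex_mixer [([195.0, 311.3], 0.79)]
cup_seat []
switch_on_end [([183.6, 326.6], 0.44)]
tube_block [([275.9, 359.7], 0.94)]
purple_tube [([238.3, 362.0], 0.51)]
blue_tube [([222.5, 353.9], 0.58)]
red_tube [([261.9, 365.4], 0.68), ([178.0, 305.6], 0.39)]
bench_timer [([169.0, 320.8], 0.66)]
stain_bottle_2 [([244.0, 276.8], 0.61)]
```

View pics/top0.png

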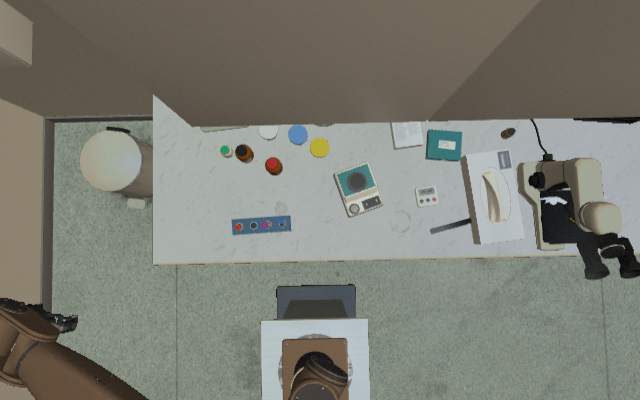

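View pics/side0.png

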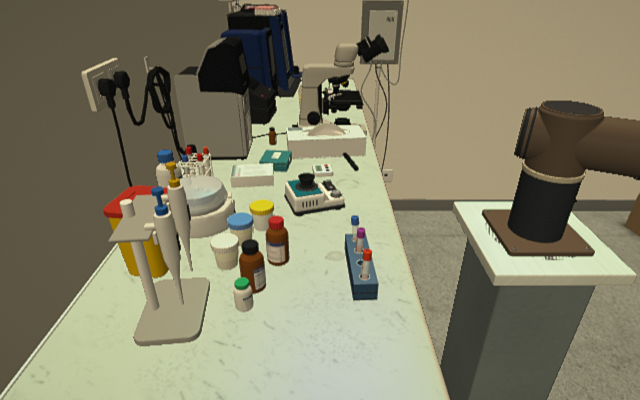

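The top picture shows the mixer near (360,188) px and the blue block near (262,225), with the purple cap third from the left at about (264,225). In the side picture the purple cap is at about (361,233), between the blue and red caps, and the mixer is at about (313,193). I'll zoom in on both.

```bash
python3 - <<'E'
import cv2,numpy as np
t=cv2.imread('pics/top0.png');s=cv2.imread('pics/side0.png')
def z(im,x,y,w,h,k):
    c=cv2.resize(im[y:y+h,x:x+w],None,fx=k,fy=k,interpolation=cv2.INTER_CUBIC)
    for i in range(0,w,10): cv2.putText(c,str(x+i),(i*k,8),0,.3,(0,0,255),1);cv2.line(c,(i*k,10),(i*k,14),(0,0,255),1)
    for i in range(0,h,10): cv2.putText(c,str(y+i),(0,i*k+4),0,.3,(0,0,255),1)
    return c
a=z(t,326,155,64,65,9); b=z(t,226,210,70,30,8)
cv2.imwrite('pics/z1.png',a)
c=np.zeros((600,560,3),np.uint8);c[:240]=b;d=z(s,280,165,70,50,7);c[245:595,:490]=d
cv2.imwrite('pics/z2.png',c)
cv2.imwrite('pics/z3.png',z(s,330,205,60,95,6))
E
```

```text
(no output)
```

View pics/z1.png

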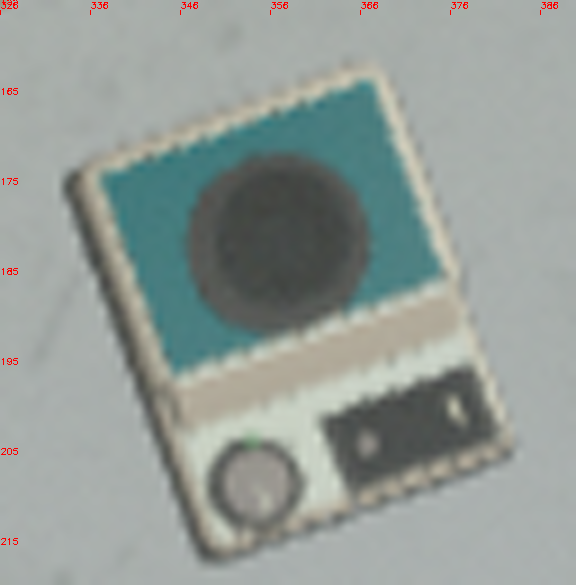

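View pics/z2.png

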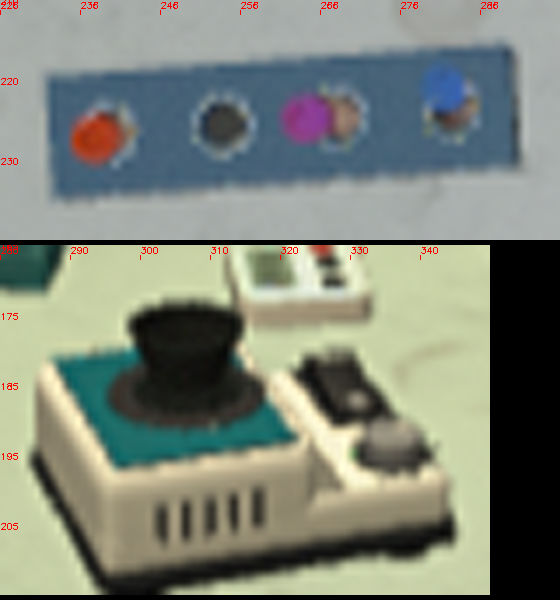

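View pics/z3.png

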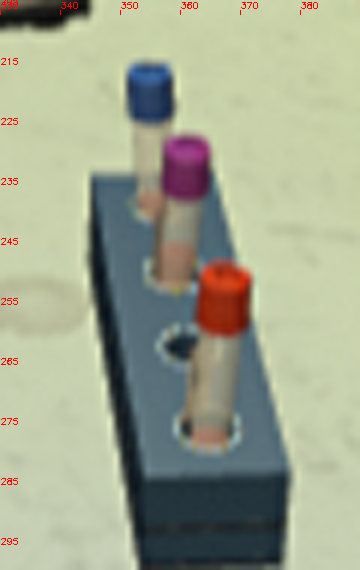

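The crops show these pixel positions (image coordinates):
- **Top view:** the cup is centred at about (357,182) and the rocker's white bar at (376.3,200.2). The purple cap is at (263.7,224.5) and its bore at about (267,224.5).
- **Side view:** the cup rim is at about (306,174.6). The purple cap top is at about (360.5,229) and the barrel meets the bore at (359,251).

Next I'll compute world positions.

```bash
cat > h.py <<'E'
import numpy as np,cv2
from scipy.spatial.transform import Rotation as Ro
def ray(p,uv):
    c=-p['R'].T@p['t']; d=p['R'].T@np.linalg.inv(p['K'])@np.array([uv[0],uv[1],1.]); return c,d
def onz(p,uv,z):
    c,d=ray(p,uv); return c+d*(z-c[2])/d[2]
def proj(p,X):
    x=p['K']@(p['R']@np.array(X)+p['t']); return x[:2]/x[2]
def tri(p,a,q,b):
    A=[];B=[]
    for m,uv in((p,a),(q,b)):
        c,d=ray(m,uv);d/=np.linalg.norm(d);M=np.eye(3)-np.outer(d,d);A.append(M);B.append(M@c)
    X=np.linalg.solve(sum(A),sum(B)); return X.round(4),(proj(p,X)-a).round(1),(proj(q,X)-b).round(1)
def tool(d,s):  # world shift -> tool units
    return (Ro.from_quat(s['tcp_rot']).inv().apply(d)/.75).round(4)
E
python3 - <<'E'
from h import *
from plant import *
t=read_camera('top');s=read_camera('side')
def c(x,y,k,x0,y0): return np.array([x0+(x+.5)/k-.5,y0+(y+.5)/k-.5])
m=lambda x,y:c(x,y,9,326,155)
f=lambda x:np.round(x[:2],4)
T=[f(onz(t,m(*q),.056)) for q in((103,177),(372,80),(450,275),(178,375))]
print('teal',T,'mid',np.mean(T,0))
for a,b in((0,1),(3,2)):print('yaw y-edge',np.degrees(np.arctan2(*(T[a]-T[b])[::-1]))-90, np.linalg.norm(T[a]-T[b]))
for a,b in((3,0),(2,1)):print('yaw x-edge',np.degrees(np.arctan2(*(T[b]-T[a])[::-1])),np.linalg.norm(T[a]-T[b]))
print('bar',f(onz(t,m(457,410),.046)),'dot',f(onz(t,m(368,442),.041)),'rocker mid',f(onz(t,m(411,430),.04)))
hsv=cv2.cvtColor(t['pixels'],cv2.COLOR_RGB2HSV);sub=hsv[155:220,326:390]
g=t['pixels'][155:205,330:385].astype(int)
teal=(g[:,:,2]-g[:,:,0]>25)
n,l,st,ce=cv2.connectedComponentsWithStats((~teal).astype(np.uint8))
for i in range(1,n):
    if 100<st[i,4]<600: print('flange',ce[i]+[330,155],st[i],f(onz(t,ce[i]+[330,155],.057)))
d=(g.sum(2)<230);d[40:]=0
ys,xs=np.nonzero(d);cc=np.array([xs.mean()+330,ys.mean()+155]);print('dark',cc,len(xs),f(onz(t,cc,.087)))
print('rim side',f(onz(s,c(185,318-245,7,280,165),.087)),'flange side',f(onz(s,c(187,395-245,7,280,165),.057)))
# block
b=lambda x,y:c(x,y,8,226,210)
B=[f(onz(t,b(*q),.04)) for q in((47,75),(512,45),(520,168),(55,200))];print('block',B,np.mean(B,0))
print('empty bore',f(onz(t,b(223,125),.04)))
v=B[0]-B[1]+B[3]-B[2];print('block yaw',np.degrees(np.arctan2(v[1],v[0]))-90)
n=lambda x,y:c(x,y,6,330,205)
for name,p,sd in(('red',(97,138),(224,272)),('purple',(306,119),(187,147)),('blue',(444,88),(150,74))):
    print(name,'cap top',f(onz(t,b(*p),.098)),'side',f(onz(s,n(*sd),.098)),tri(t,b(*p),s,n(*sd)))
for name,sd in(('red',(210,437)),('purple',(173,272)),('blue',(150,205)),('empty',(187,346))):
    print(name,'barrel@.04 side',f(onz(s,n(*sd),.04)))
print('timer',f(onz(t,(427,196),.01)))
E
```

```text
teal [array([ 0.574 , -0.0779]), array([ 0.6036, -0.1659]), array([ 0.5395, -0.1892]), array([ 0.5091, -0.1005])] mid [ 0.55655  -0.133375]
yaw y-edge 18.591067726780352 0.09284481676431917
yaw y-edge 18.918038382642848 0.09376486548809207
yaw x-edge 19.19955028230004 0.06872241264682138
yaw x-edge 19.9759292978973 0.06820337235063972
bar [ 0.4964 -0.1912] dot [ 0.4869 -0.1625] rocker mid [ 0.4906 -0.1767]
dark [356.60795455 180.67613636] 176 [ 0.5505 -0.1321]
rim side [ 0.5505 -0.1378] flange side [ 0.5502 -0.1343]
block [array([0.4511, 0.2342]), array([0.4583, 0.0635]), array([0.4133, 0.0614]), array([0.4054, 0.2318])] [0.432025 0.147725]
empty bore [0.4314 0.1699]
block yaw 2.534745756881833
red cap top [0.4266 0.2069] side [0.4268 0.2083] (array([0.4266, 0.2071, 0.0971]), array([-0.,  0.]), array([-0., -0.]))
purple cap top [0.4317 0.1332] side [0.4322 0.1375] (array([0.4317, 0.1335, 0.0954]), array([ 0., -0.]), array([0., 0.]))
blue cap top [0.4415 0.0844] side [0.4412 0.0905] (array([0.4411, 0.0847, 0.0946]), array([-0. ,  0.2]), array([-0.2, -0. ]))
red barrel@.04 side [0.4288 0.2164]
purple barrel@.04 side [0.4335 0.1275]
blue barrel@.04 side [0.4386 0.0861]
empty barrel@.04 side [0.4321 0.1694]
timer [ 0.5076 -0.3471]
```

```bash
cat >> h.py <<'E'
def goto(pos,yaw,tilt=0,full=False):
    "tool y axis at angle yaw (deg) in the world, pointing down, then tilted about tool y"
    from plant import get_state
    s=get_state();a=np.radians(yaw)
    y=np.array([np.cos(a),np.sin(a),0]);z=np.array([0,0,-1.]);x=np.cross(y,z)
    R=Ro.from_matrix(np.c_[x,y,z])*Ro.from_euler('y',tilt,degrees=True)
    C=Ro.from_quat(s['tcp_rot']);d=np.array(pos)-s['eef_pos']
    print('t',round(s['time'],2),'pos',s['eef_pos'].round(4),'dist',np.linalg.norm(d).round(4),'F',s['contact_force'].round(1),'open',round(s['opening'],3),'q6',s['qpos'][5].round(2))
    print(' translation',(C.inv().apply(d)/.75).round(4),'twist',((C.inv()*R).as_rotvec(degrees=True)/60).round(4))
E
python3 -c "
from h import *
goto((.5,.38,.2),20)"
```

```text
t 1.1 pos [0.2198 0.6382 0.2313] dist 0.3823 F [-0.5  0.1 -0.5] open 1.001 q6 -0.15
 translation [-0.4653 -0.2038  0.0417] twist [-1.000e-04 -0.000e+00  8.498e-01]
```

arm_command:
  steps:
    - {"translation": [-0.465, -0.204, 0.042], "twist": [0, 0, 0.85], "fingers": -1}
    - {"translation": [-0.465, -0.204, 0.042], "twist": [0, 0, 0.85], "fingers": -1}
    - {"translation": [-0.465, -0.204, 0.042], "twist": [0, 0, 0.85], "fingers": -1}
    - {"translation": [-0.465, -0.204, 0.042], "twist": [0, 0, 0.85], "fingers": -1}
    - {"translation": [-0.465, -0.204, 0.042], "twist": [0, 0, 0.85], "fingers": -1}

```text
time: 1.72
eef_pos: [0.45, 0.4255, 0.2057]
tcp_rot: [0.576, 0.818, 0.0, 0.0]
contact_force: [0.3, 0.5, -0.9]
opening: 0.001
finger_force: 0.0
```

```bash
python3 -c "
from h import *
goto((.53,.06,.18),-30)"
```

```text
t 1.73 pos [0.45   0.4255 0.2057] dist 0.3751 F [ 0.3  0.5 -0.9] open 0.001 q6 0.25
 translation [-0.4948 -0.0641  0.0341] twist [ 6.000e-04 -5.000e-04  8.286e-01]
```

arm_command:
  steps:
    - {"translation": [-0.495, -0.064, 0.034], "twist": [0, 0, 0.83], "fingers": -1}
    - {"translation": [-0.495, -0.064, 0.034], "twist": [0, 0, 0.83], "fingers": -1}
    - {"translation": [-0.495, -0.064, 0.034], "twist": [0, 0, 0.83], "fingers": -1}
    - {"translation": [-0.495, -0.064, 0.034], "twist": [0, 0, 0.83], "fingers": -1}
    - {"translation": [-0.495, -0.064, 0.034], "twist": [0, 0, 0.83], "fingers": -1}

```text
time: 2.35
eef_pos: [0.5172, 0.1208, 0.1847]
tcp_rot: [0.866, 0.5, 0.001, 0.0]
contact_force: [0.2, -0.2, 0.0]
opening: 0.002
finger_force: 0.0
```

```bash
python3 -c "
from h import *
goto((.4985,-.1973,.12),-71)"
```

```text
t 2.35 pos [0.5172 0.1208 0.1847] dist 0.3252 F [ 0.2 -0.2  0. ] open 0.002 q6 0.56
 translation [-0.3797  0.1908  0.0861] twist [ 0.0007 -0.001   0.6825]
```

arm_command:
  steps:
    - {"translation": [-0.38, 0.191, 0.086], "twist": [0, 0, 0.6825], "fingers": -1}
    - {"translation": [-0.38, 0.191, 0.086], "twist": [0, 0, 0.6825], "fingers": -1}
    - {"translation": [-0.38, 0.191, 0.086], "twist": [0, 0, 0.6825], "fingers": -1}
    - {"translation": [-0.38, 0.191, 0.086], "twist": [0, 0, 0.6825], "fingers": -1}
    - {"translation": [-0.38, 0.191, 0.086], "twist": [0, 0, 0.6825], "fingers": -1}

```text
time: 2.98
eef_pos: [0.5, -0.1852, 0.1225]
tcp_rot: [0.986, 0.167, 0.001, 0.0]
contact_force: [0.5, -0.1, -0.4]
opening: 0.004
finger_force: 0.0
```

```bash
python3 -c "
from h import *
goto((.4985,-.1973,.052),-71)"
```

```text
t 2.98 pos [ 0.5    -0.1852  0.1225] dist 0.0716 F [ 0.5 -0.1 -0.4] open 0.004 q6 0.69
 translation [-0.0073  0.0145  0.094 ] twist [ 0.0009 -0.0009  0.0029]
```

arm_command:
  steps:
    - {"translation": [-0.0073, 0.0145, 0.04], "twist": [0, 0, 0.003], "fingers": -1}
    - {"translation": [-0.0073, 0.0145, 0.094], "twist": [0, 0, 0.003], "fingers": -1}
    - {"translation": [-0.0073, 0.0145, 0.094], "twist": [0, 0, 0.003], "fingers": -1}

```text
time: 3.35
eef_pos: [0.4961, -0.1941, 0.0489]
tcp_rot: [0.986, 0.165, -0.003, -0.002]
contact_force: [-0.2, 0.5, -0.1]
opening: -0.003
finger_force: 0.0
```

```bash
python3 - <<'E'
from h import *
from plant import *
s=read_camera('side');t=read_camera('top')
c=lambda im,x,y,w,h,k:cv2.resize(im[y:y+h,x:x+w],None,fx=k,fy=k,interpolation=cv2.INTER_CUBIC)
cv2.imwrite('pics/z4.png',np.hstack([c(s['pixels'],280,130,80,80,5),c(t['pixels'],325,150,80,80,5)])[:,:,::-1])
goto((.4985,-.1973,.041),-71)
E
```

```text
t 3.45 pos [ 0.4989 -0.1952  0.0526] dist 0.0118 F [1.2 0.8 0.4] open -0.004 q6 0.68
 translation [-0.0015  0.0024  0.0155] twist [ 0.0002 -0.0002  0.0012]
```

View pics/z4.png

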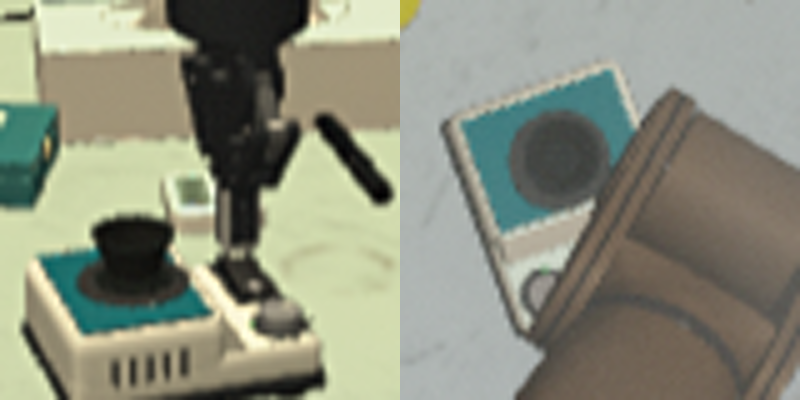

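The crop shows the closed fingertip (about (238,245) in the crop) just above the marked far end of the rocker and lined up with it. I'll press now.

arm_command:
  steps:
    - {"translation": [-0.001, 0.002, 0.008], "twist": [0, 0, 0], "fingers": -1}
    - {"translation": [-0.001, 0.002, 0.013], "twist": [0, 0, 0], "fingers": -1}
    - {"translation": [-0.001, 0.002, 0.0155], "twist": [0, 0, 0], "fingers": -1}
    - {"translation": [-0.001, 0.002, 0.0155], "twist": [0, 0, 0], "fingers": -1}

```text
time: 3.95
eef_pos: [0.4992, -0.1974, 0.0411]
tcp_rot: [0.986, 0.166, 0.001, 0.001]
contact_force: [1.4, -1.4, 1.4]
opening: -0.002
finger_force: 1.1
```

arm_command:
  steps:
    - {"translation": [0, 0, 0.0015], "twist": [0, 0, 0], "fingers": -1}
    - {"translation": [0, 0, 0.003], "twist": [0, 0, 0], "fingers": -1}
    - {"translation": [0, 0, 0.003], "twist": [0, 0, 0], "fingers": -1}

```text
time: 4.32
eef_pos: [0.4993, -0.1974, 0.0398]
tcp_rot: [0.986, 0.166, 0.001, 0.001]
contact_force: [-1.5, -0.5, 9.5]
opening: 0.004
finger_force: 4.8
```

arm_command:
  steps:
    - {"translation": [0, 0, 0.001], "twist": [0, 0, 0], "fingers": -1}
    - {"translation": [0, 0, 0.001], "twist": [0, 0, 0], "fingers": -1}

```text
time: 4.58
eef_pos: [0.4994, -0.1975, 0.0397]
tcp_rot: [0.986, 0.166, 0.0, 0.0]
contact_force: [-2.1, 0.6, 12.8]
opening: -0.0
finger_force: 6.4
```

arm_command:
  steps:
    - {"translation": [0, 0, -0.05], "twist": [0, 0, 0], "fingers": -1}
    - {"translation": [0, 0, -0.15], "twist": [0, 0, 0], "fingers": -1}
    - {"translation": [0, 0, -0.15], "twist": [0, 0, 0], "fingers": 1}

```text
time: 4.95
eef_pos: [0.5, -0.1976, 0.154]
tcp_rot: [0.986, 0.166, 0.002, 0.002]
contact_force: [0.1, 0.4, -0.4]
opening: 0.2
finger_force: 0.0
```

```bash
python3 - <<'E'
from h import *
from plant import *
s=read_camera('side')
c=lambda im,x,y,w,h,k:cv2.resize(im[y:y+h,x:x+w],None,fx=k,fy=k,interpolation=cv2.INTER_CUBIC)
cv2.imwrite('pics/z5.png',np.hstack([c(s['pixels'],300,165,60,50,8)])[:,:,::-1])
goto((.432,.133,.17),2.5)
E
```

```text
t 5.0 pos [ 0.4997 -0.1974  0.1536] dist 0.3377 F [ 0.3 -1.5  0.9] open 0.291 q6 0.67
 translation [ 0.0586 -0.4458 -0.0234] twist [ 5.2000e-03 -5.0000e-04 -1.2239e+00]
```

View pics/z5.png

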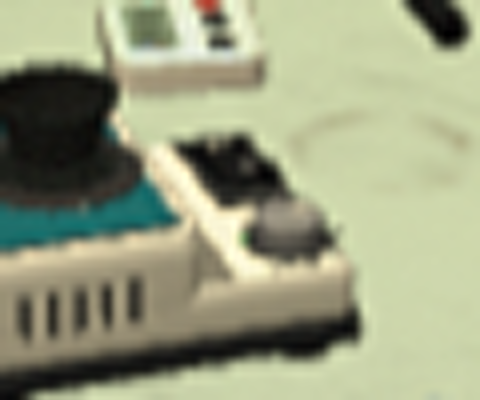

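The rocker now tips the other way. Its white bar shows at about (243,155) in the crop, so the mixer is on. Next is the tube.

arm_command:
  steps:
    - {"translation": [0.058, -0.35, -0.0234], "twist": [0, 0, -0.9], "fingers": 1}
    - {"translation": [0.058, -0.35, -0.0234], "twist": [0, 0, -0.9], "fingers": 1}
    - {"translation": [0.058, -0.35, -0.0234], "twist": [0, 0, -0.9], "fingers": 1}
    - {"translation": [0.058, -0.35, -0.0234], "twist": [0, 0, -0.9], "fingers": 1}
    - {"translation": [0.058, -0.35, -0.0234], "twist": [0, 0, -0.9], "fingers": 1}

```text
time: 5.62
eef_pos: [0.4509, 0.0687, 0.1649]
tcp_rot: [0.802, 0.597, -0.002, -0.002]
contact_force: [0.5, 0.0, 0.8]
opening: 1.0
finger_force: 0.0
```

```bash
python3 -c "
from h import *
goto((.432,.1335,.17),2.5)"
```

```text
t 5.62 pos [0.4509 0.0687 0.1649] dist 0.0677 F [0.5 0.  0.8] open 1.0 q6 0.22
 translation [ 0.0756 -0.0489 -0.0065] twist [-0.0052 -0.0004 -0.3189]
```

arm_command:
  steps:
    - {"translation": [0.0756, -0.0489, -0.0065], "twist": [-0.005, 0, -0.319], "fingers": 1}
    - {"translation": [0.0756, -0.0489, -0.0065], "twist": [-0.005, 0, -0.319], "fingers": 1}
    - {"translation": [0.0756, -0.0489, -0.0065], "twist": [-0.005, 0, -0.319], "fingers": 1}

```text
time: 6.0
eef_pos: [0.4337, 0.1312, 0.17]
tcp_rot: [0.695, 0.719, -0.0, 0.001]
contact_force: [-0.0, 1.5, -0.1]
opening: 0.998
finger_force: 0.0
```

```bash
python3 -c "
from h import *
goto((.432,.1335,.07),2.5)"
```

```text
t 6.0 pos [0.4337 0.1312 0.17  ] dist 0.1001 F [-0.   1.5 -0.1] open 0.998 q6 0.04
 translation [ 0.0033 -0.0022  0.1334] twist [ 0.0005  0.0009 -0.0094]
```

arm_command:
  steps:
    - {"translation": [0, 0, 0.06], "twist": [0, 0, 0], "fingers": 1}
    - {"translation": [0, 0, 0.12], "twist": [0, 0, 0], "fingers": 1}
    - {"translation": [0, 0, 0.1333], "twist": [0, 0, 0], "fingers": 1}
    - {"translation": [0, 0, 0.1333], "twist": [0, 0, 0], "fingers": 1}

```text
time: 6.5
eef_pos: [0.4357, 0.1299, 0.0717]
tcp_rot: [0.696, 0.718, 0.001, 0.001]
contact_force: [0.3, -0.5, -0.6]
opening: 1.001
finger_force: 0.0
```

arm_command:
  grip_force: 40
  steps:
    - {"translation": [0, 0, 0], "twist": [0, 0, 0], "fingers": -0.4}
    - {"translation": [0, 0, 0], "twist": [0, 0, 0], "fingers": -1}
    - {"translation": [0, 0, 0], "twist": [0, 0, 0], "fingers": -1}
    - {"translation": [0, 0, 0], "twist": [0, 0, 0], "fingers": -1}
    - {"translation": [0, 0, 0], "twist": [0, 0, 0], "fingers": -1}

```text
time: 7.12
eef_pos: [0.4363, 0.1305, 0.0727]
tcp_rot: [0.695, 0.719, 0.002, 0.002]
contact_force: [-1.4, -0.2, 2.8]
opening: 0.18
finger_force: 39.0
```

arm_command:
  steps:
    - {"translation": [0, 0, -0.02], "twist": [0, 0, 0], "fingers": -1}
    - {"translation": [0, 0, -0.05], "twist": [0, 0, 0], "fingers": -1}
    - {"translation": [0, 0, -0.1], "twist": [0, 0, 0], "fingers": -1}
    - {"translation": [0, 0, -0.15], "twist": [0, 0, 0], "fingers": -1}
    - {"translation": [0, 0, -0.15], "twist": [0, 0, 0], "fingers": -1}

```text
time: 7.75
eef_pos: [0.4379, 0.1307, 0.1892]
tcp_rot: [0.695, 0.719, 0.005, 0.005]
contact_force: [0.5, 0.3, -0.4]
opening: 0.179
finger_force: 39.1
```

```bash
python3 - <<'E'
from h import *
from plant import *
s=read_camera('side');t=read_camera('top')
c=lambda im,x,y,w,h,k:cv2.resize(im[y:y+h,x:x+w],None,fx=k,fy=k,interpolation=cv2.INTER_CUBIC)
cv2.imwrite('pics/z6.png',np.hstack([c(s['pixels'],320,140,70,100,6),c(t['pixels'],230,180,60,100,6)])[:,:,::-1])
goto((.432,.133,.18),2.5)
S=get_state();print(S['opening'],S['finger_force'],S['contact_force'])
E
```

```text
t 7.85 pos [0.4354 0.1305 0.1851] dist 0.0066 F [-0.2  0.7 -1.7] open 0.179 q6 0.03
 translation [ 0.0035 -0.0044  0.0067] twist [ 0.0057  0.0008 -0.0097]
0.17877337610270536 39.127717082810705 [-0.24657289  0.69977478 -1.68305871]
```

View pics/z6.png

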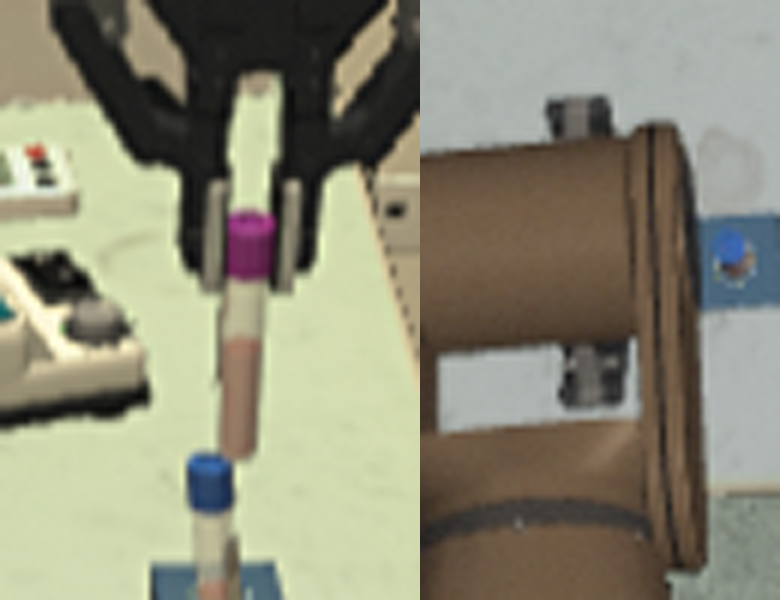

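The crop shows the purple tube held by its cap: cap top at about (250,213) and foot at about (238,457). It is clear of the block. The slope across the picture matches a vertical line, so only the lean along y is still open. I'll estimate that by fitting the tube's silhouette edges.

```bash
python3 - <<'E'
from h import *
from plant import *
from scipy.optimize import least_squares
s=read_camera('side');S=get_state();p=S['eef_pos'];print(p, Ro.from_quat(S['tcp_rot']).as_matrix()[:,2])
im=s['pixels']
for r in range(170,222):
    c=361.2-0.052*(r-176); x0=int(np.floor(c)); 
    print(r,im[r,x0-1:x0+2].mean(0).astype(int),end=' | ' if r%3 else '\n')
th=np.linspace(0,2*np.pi,73)
def rows(cx,cy,ztop,d):
    ax=np.array([0,np.sin(d),np.cos(d)]);e1=np.array([1,0,0]);e2=np.cross(ax,e1);top=np.array([cx,cy,ztop])
    ring=lambda h,r:np.array([proj(s,top-ax*h+r*(np.cos(a)*e1+np.sin(a)*e2))[1] for a in th])
    return ring(0,.0085).min(),ring(.018,.0085).max(),ring(.09,.007).max()
for dg in(0,2,4,6): print(dg,np.round(rows(.4365,.134,p[2]+.0253,np.radians(dg)),2))
E
```

```text
[0.43472624 0.13044921 0.18396306] [ 3.73154441e-03 -8.32195102e-04 -9.99992691e-01]
170 [214 222 177] | 171 [212 222 176]
172 [212 222 176] | 173 [213 222 177] | 174 [213 224 177]
175 [216 227 178] | 176 [203 195 169] | 177 [155 118 129]
178 [135  55 115] | 179 [159  62 135] | 180 [136  55 113]
181 [114  45  90] | 182 [107  39  82] | 183 [110  41  86]
184 [111  41  86] | 185 [111  39  86] | 186 [109  37  84]
187 [109  43  84] | 188 [141 110 110] | 189 [176 167 138]
190 [187 182 147] | 191 [186 181 146] | 192 [185 180 146]
193 [185 179 145] | 194 [185 180 147] | 195 [184 180 147]
196 [184 181 147] | 197 [181 171 139] | 198 [170 142 116]
199 [164 125 104] | 200 [149 120  99] | 201 [144 117  97]
202 [141 116  95] | 203 [147 123 101] | 204 [152 129 106]
205 [148 125 102] | 206 [148 123 101] | 207 [148 123 101]
208 [147 121 100] | 209 [147 120  99] | 210 [147 121  99]
211 [147 120  99] | 212 [146 120  98] | 213 [145 119  98]
214 [146 119  97] | 215 [146 118  96] | 216 [146 117  98]
217 [141 121 105] | 218 [139 139 120] | 219 [102 114 112]
220 [106 118 115] | 221 [ 94 106 107] | 0 [175.86 188.5  220.92]
2 [175.72 188.48 220.16]
4 [175.58 188.45 219.36]
6 [175.44 188.41 218.52]
```

The foreshortening suggests the cap leans a few degrees towards +y. Turning the tool a quarter turn on the way to the mixer will show that lean directly across the side picture.

```bash
python3 -c "
from h import *
goto((.5505,-.133,.2),-87.5)"
```

```text
t 7.9 pos [0.4347 0.1304 0.184 ] dist 0.2882 F [ 0.2  0.9 -1. ] open 0.177 q6 0.03
 translation [-0.3562  0.1426 -0.0205] twist [ 0.0035 -0.002   1.4903]
```

arm_command:
  steps:
    - {"translation": [-0.05, 0.02, -0.02], "twist": [0, 0, 0.15], "fingers": -1}
    - {"translation": [-0.1, 0.04, -0.0205], "twist": [0, 0, 0.3], "fingers": -1}
    - {"translation": [-0.16, 0.064, -0.0205], "twist": [0, 0, 0.47], "fingers": -1}
    - {"translation": [-0.22, 0.09, -0.0205], "twist": [0, 0, 0.64], "fingers": -1}
    - {"translation": [-0.28, 0.112, -0.0205], "twist": [0, 0, 0.8], "fingers": -1}

```text
time: 8.52
eef_pos: [0.5258, -0.0778, 0.1986]
tcp_rot: [0.929, 0.371, 0.001, 0.0]
contact_force: [-0.0, 0.3, 0.0]
opening: 0.178
finger_force: 39.1
```

```bash
python3 -c "
from h import *
goto((.5505,-.133,.2),-87.5)"
```

```text
t 8.53 pos [ 0.5258 -0.0778  0.1986] dist 0.0605 F [-0.   0.3  0. ] open 0.178 q6 0.47
 translation [-0.027   0.076  -0.0018] twist [ 1.000e-04 -1.800e-03  6.847e-01]
```

arm_command:
  steps:
    - {"translation": [-0.01, 0.03, 0], "twist": [0, 0, 0.15], "fingers": -1}
    - {"translation": [-0.025, 0.07, 0], "twist": [0, 0, 0.3], "fingers": -1}
    - {"translation": [-0.027, 0.076, 0], "twist": [0, 0, 0.5], "fingers": -1}
    - {"translation": [-0.027, 0.076, 0], "twist": [0, 0, 0.6847], "fingers": -1}
    - {"translation": [-0.027, 0.076, 0], "twist": [0, 0, 0.6847], "fingers": -1}

```text
time: 9.15
eef_pos: [0.5503, -0.1315, 0.1988]
tcp_rot: [1.0, 0.025, 0.001, -0.0]
contact_force: [0.1, 0.3, 0.3]
opening: 0.179
finger_force: 39.1
```

```bash
python3 - <<'E'
from h import *
from plant import *
read_camera('top');s=read_camera('side')
c=lambda im,x,y,w,h,k:cv2.resize(im[y:y+h,x:x+w],None,fx=k,fy=k,interpolation=cv2.INTER_CUBIC)
cv2.imwrite('pics/z7.png',c(s['pixels'],280,100,70,100,6)[:,:,::-1])
goto((.5505,-.133,.2),-87.5)
p=get_state()['eef_pos']
print('tcp px',proj(s,p),'foot px if upright',proj(s,p-[0,0,.065]),'rim px',proj(s,[.5505,-.133,.087]))
E
```

```text
t 9.25 pos [ 0.5507 -0.1313  0.1996] dist 0.0017 F [-0.  -0.3  0.3] open 0.177 q6 1.1
 translation [-0.0003  0.0022 -0.0006] twist [-0.0001 -0.0028  0.0077]
tcp px [304.96203022 134.1634016 ] foot px if upright [305.47988537 158.92528365] rim px [305.92022866 175.79881262]
```

View pics/z7.png

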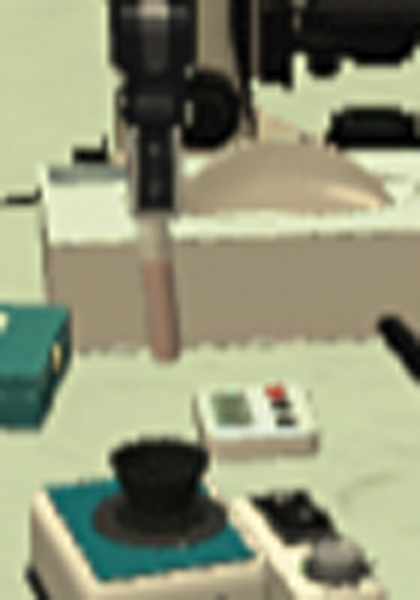

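The tube leans: its barrel runs from (152,215) to (166,355) in the crop, about 4° off vertical with the cap towards +x. I'll turn +4° about tool y and measure again.

arm_command:
  steps:
    - {"translation": [0, 0.002, 0], "twist": [0, 0.035, 0], "fingers": -1}
    - {"translation": [0, 0.002, 0], "twist": [0, 0.067, 0], "fingers": -1}
    - {"translation": [0, 0.002, 0], "twist": [0, 0.067, 0], "fingers": -1}

```text
time: 9.62
eef_pos: [0.5508, -0.1331, 0.2009]
tcp_rot: [0.999, 0.025, 0.038, -0.0]
contact_force: [-0.3, -0.5, -0.7]
opening: 0.178
finger_force: 39.1
```

```bash
python3 - <<'E'
from h import *
from plant import *
read_camera('top');s=read_camera('side')
g=s['pixels'].astype(float)
S=get_state();p=S['eef_pos'];print(p,S['tcp_rot'],S['contact_force'])
R=[];C=[]
for r in range(146,158):
    row=g[r,292:322]; d=np.abs(np.gradient(row,axis=0)).sum(1)
    m=row.mean(0)
    mid=13
    l=d[6:mid].argmax()+6; q=d[mid:20].argmax()+mid
    def sub(i):
        w=d[i-1:i+2];return 292+(np.arange(i-1,i+2)*w).sum()/w.sum()
    print(r,round(sub(l),2),round(sub(q),2)); R.append(r);C.append((sub(l)+sub(q))/2)
k=np.polyfit(R,C,1);print('slope',k[0],'col@150',np.polyval(k,150))
a=proj(s,p);b=proj(s,p-[0,0,.065]);print('vertical slope',(b-a)[0]/(b-a)[1],a,b)
E
```

```text
[ 0.55122241 -0.13321733  0.20112224] [ 9.98976390e-01  2.47310827e-02  3.78737191e-02 -3.56854402e-04] [-0.08272993 -0.7036895  -0.2006515 ]
146 301.97 307.55
147 302.1 307.75
148 302.22 307.9
149 302.07 307.88
150 301.9 307.79
151 301.88 307.76
152 301.88 307.87
153 302.08 307.84
154 302.44 307.86
155 302.43 308.0
156 302.81 308.16
157 302.81 307.8
slope 0.046923183969839945 col@150 304.9614909135579
vertical slope 0.0211678235805052 [304.74306627 133.2829634 ] [305.2673774  158.05221439]
```

```bash
python3 -c "
from h import *
goto((.5498,-.133,.139),-87.5,5.3)"
```

```text
t 9.72 pos [ 0.5512 -0.1332  0.2011] dist 0.0621 F [-0.1 -0.7 -0.2] open 0.176 q6 1.07
 translation [-0.0081 -0.0005  0.0824] twist [0.0006 0.016  0.0056]
```

arm_command:
  steps:
    - {"translation": [-0.003, 0, 0.02], "twist": [0, 0.016, 0], "fingers": -1}
    - {"translation": [-0.006, 0, 0.05], "twist": [0, 0.016, 0], "fingers": -1}
    - {"translation": [-0.008, 0, 0.07], "twist": [0, 0.016, 0], "fingers": -1}
    - {"translation": [-0.0081, 0, 0.0824], "twist": [0, 0.016, 0], "fingers": -1}
    - {"translation": [-0.0081, 0, 0.0824], "twist": [0, 0.016, 0], "fingers": -1}

```text
time: 10.35
eef_pos: [0.5498, -0.1332, 0.1382]
tcp_rot: [0.999, 0.025, 0.045, -0.001]
contact_force: [-0.5, -0.0, -0.1]
opening: 0.18
finger_force: 39.1
```

```bash
python3 - <<'E'
from h import *
from plant import *
read_camera('top');s=read_camera('side')
c=lambda im,x,y,w,h,k:cv2.resize(im[y:y+h,x:x+w],None,fx=k,fy=k,interpolation=cv2.INTER_CUBIC)
cv2.imwrite('pics/z8.png',c(s['pixels'],275,120,64,85,7)[:,:,::-1])
goto((.5498,-.133,.133),-87.5,5.3)
E
```

```text
t 10.45 pos [ 0.5505 -0.1335  0.1395] dist 0.0065 F [-0.3  0.2 -0.1] open 0.181 q6 1.06
 translation [-0.0017 -0.0007  0.0085] twist [ 0.0009 -0.0005  0.0057]
```

View pics/z8.png

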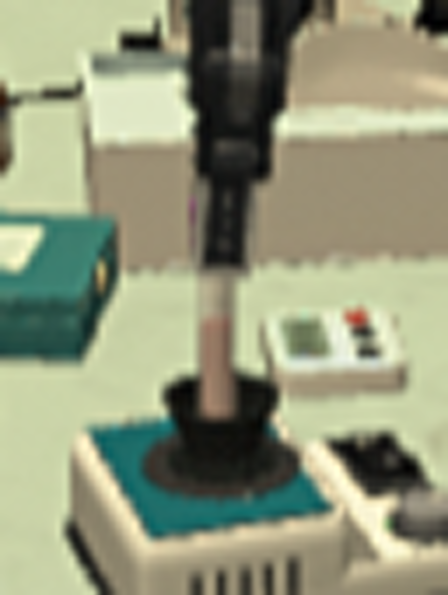

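The crop shows the tube upright with its foot in the cup's mouth, at column 217 against the cup's 221. It isn't touching yet. I'll go down in small steps.

arm_command:
  steps:
    - {"translation": [-0.0005, 0, 0.003], "twist": [0, 0, 0], "fingers": -1}
    - {"translation": [-0.0008, 0, 0.006], "twist": [0, 0, 0], "fingers": -1}
    - {"translation": [-0.0008, 0, 0.006], "twist": [0, 0, 0], "fingers": -1}
    - {"translation": [-0.0008, 0, 0.006], "twist": [0, 0, 0], "fingers": -1}

```text
time: 10.95
eef_pos: [0.5498, -0.1334, 0.1344]
tcp_rot: [0.999, 0.025, 0.046, -0.001]
contact_force: [-0.2, -0.3, 0.1]
opening: 0.174
finger_force: 39.1
```

arm_command:
  steps:
    - {"translation": [-0.0001, 0, 0.001], "twist": [0, 0, 0], "fingers": -1}
    - {"translation": [-0.0003, 0, 0.003], "twist": [0, 0, 0], "fingers": -1}
    - {"translation": [-0.0003, 0, 0.003], "twist": [0, 0, 0], "fingers": -1}
    - {"translation": [-0.0003, 0, 0.003], "twist": [0, 0, 0], "fingers": -1}

```text
time: 11.45
eef_pos: [0.55, -0.1334, 0.1324]
tcp_rot: [0.999, 0.025, 0.046, -0.0]
contact_force: [0.1, 0.1, 2.9]
opening: 0.174
finger_force: 39.4
```

arm_command:
  steps:
    - {"translation": [-0.0002, 0, 0.002], "twist": [0, 0, 0], "fingers": -1}
    - {"translation": [-0.0004, 0, 0.004], "twist": [0, 0, 0], "fingers": -1}
    - {"translation": [-0.0005, 0, 0.005], "twist": [0, 0, 0], "fingers": -1}
    - {"translation": [-0.0005, 0, 0.005], "twist": [0, 0, 0], "fingers": -1}
    - {"translation": [-0.0005, 0, 0.005], "twist": [0, 0, 0], "fingers": -1}

```text
time: 12.08
eef_pos: [0.5502, -0.1335, 0.1288]
tcp_rot: [0.999, 0.025, 0.047, -0.0]
contact_force: [0.9, 0.2, 5.7]
opening: 0.177
finger_force: 39.7
```

```bash
python3 - <<'E'
from h import *
from plant import *
F=[];P=[]
for i in range(8):
    s=read_camera('side');S=get_state();F.append(S['contact_force']);P.append(S['eef_pos'])
print(np.mean(F,0),np.std(F,0),np.mean(P,0),S['finger_force'])
c=lambda im,x,y,w,h,k:cv2.resize(im[y:y+h,x:x+w],None,fx=k,fy=k,interpolation=cv2.INTER_CUBIC)
cv2.imwrite('pics/z9.png',c(s['pixels'],275,120,64,85,7)[:,:,::-1])
E
```

```text
[-0.22805428  0.38664787  4.96904642] [0.40267471 0.19574195 0.51293643] [ 0.55019534 -0.13348979  0.12884203] 39.71502075990429
```

View pics/z9.png

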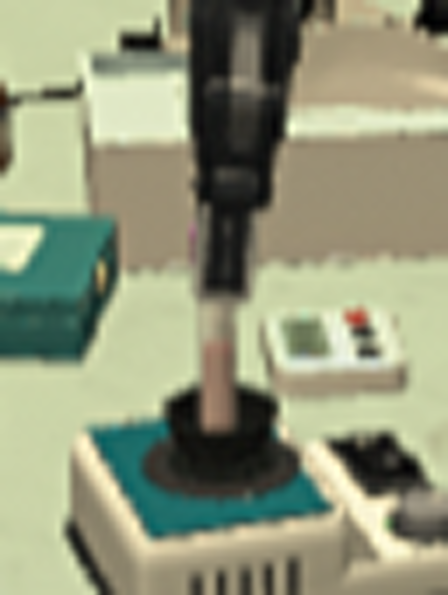

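The crop shows the tube upright in the cup, with the rim about 2 px (12 crop rows) lower than before. The force is 5.0 N and travel since contact is 4.9 mm, which puts the cup about halfway down. I'll hand it in.

```bash
python3 -c "
from plant import *
print(sign_off())"
```

```text
the job is handed in; nothing more can be done
None
```

The job is handed in: I switched the mixer on first, and the purple-capped tube, still gripped, stands upright in the cup, holding it about 5 mm down at about 5 N.

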